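Pin the chip guard to its hinge

ROBOT

A 6-joint arm with a two-finger parallel gripper is mounted at the origin on the work surface. World frame = base frame: x ahead of the robot, y to its left, z up, the work surface at z = 0. Lengths are in mm, angles in rad, forces in N, time in s.
With the tool pointing down it reaches from about 350 to 875 mm from the base axis. Payload 15.5 kg.
Tool frame: the origin (TCP) lies between the finger pads; the fingertips stand 8 mm ahead of it and the grasp point (between the pads) lies 11 mm behind it; z points along the fingers, y is the direction in which the jaws open and shut (so a half turn about z gives the same grasp; the last joint's range is limited). The gripper opens to 85 mm and grips with 20 to 120 N. Pads are 22 mm wide; open, the fingers measure 114 mm over their backs; the gripper's body (76 mm by 85 mm) begins 54 mm behind the grasp point. The pads swing forward as they close: fully open they stand 13 mm farther back than shut.
Start: joints at [1.165, 0.494, 1.345, -0, 1.302, -0.096], TCP at [190.538, 595.249, 239.277] pointing down, gripper open.
Joint ranges: [-2.91, 2.91], [-0.82, 2.16], [0.22, 2.67], [-1.22, 4.37], [0.12, 2.79], [-3.08, 3.08]. Speed limits (rad/s): [1.89, 1.89, 2.57, 3.01, 3.01, 3.01].

INTERFACE

Orientations are given as a rotation vector (axis times angle).
In Python, from bench import get_state, get_image, get_calibration, close_job gives the robot as it stands.
- The arm moves only by the tool send_rows, never from a script. Its arguments are lists of equal length, an entry for each row: "xyz": the shift along the tool's x, y, z in m, a list of three; "turn": the turn, a rotation vector about the tool's x, y, z in rad, a list of three; "claw": the closure in counts, from 0 (fully open) to 255 (shut). In form: {"xyz": [[tx, ty, tz], ...], "turn": [[rx, ry, rz], ...], "claw": [claw, ...]}. A call has 1 to 5 rows; each row shifts and turns the commanded pose from where the row before left it, along the tool's axes as they then stand; what a row does not reach is not made up. A row lasts 1/8 s, in which the tool goes at most 62.5 mm and 10.7 degrees, less where a joint would pass 70% of its speed; a pose out of reach is approached as far as the arm can. A call is refused whole if a number of a shift passes 0.0625 or a number of a turn 0.188, either way. A call with a gripper value outside its range is refused whole. The fingers move at their own pace and stop on an object; "grip_force" is the grip in N (left out, the last holds). Time passes only in rows, so rows that do not move let the fingers close. It gives the time, the measured TCP pose, the force and the opening at its end, in the units of the state.
- get_state(): the state, without advancing time (a new reading comes with each control period).
- get_image(name): name is "scene" or "side" or "wrist"; returns the picture (400x640x3 uint8, blue, green, red); there is no depth.
- get_calibration(name): a dict with "fx", "fy", "cx", "cy" (pixels), "k1" (the pictures are not rectified: a ray, as slopes to the right and down, at radius r is drawn at 1 + k1 r^2 times it, then the intrinsics apply), "view" (4x4, takes a point from world to camera coordinates); the wrist camera has in their place "tool_from_camera" (4x4, takes a point from camera to tool coordinates, whose origin is the TCP and whose axes are the flange's). Camera axes: x right, y down, z forward; pixel columns grow to the right and rows downward; lengths in mm; the calibration is good to about 2 mm. A picture is of the moment at which its call begins: read the wrist's pose just before it. get_calibration takes no time and is no camera call.
- close_job(): hands the job in, once; it reports no verdict.
The state is a dict: "t": time; "joints": joint angles; "qd": joint speeds; "effort": joint torques, N m; "eef_pos": TCP position; "eef_rot": TCP orientation; "force": force on the tool from outside, world axes, zero at the start; "moment": the same for the moment, N m; "grip_width": opening from 0.0 (shut) to 1.0 (fully open).
Only numpy, scipy, OpenCV 4.12 (cv2) and the standard library are available. Lean on these libraries where they do the work, as an engineer would, in place of code of your own. Each camera call takes 0.05 s, during which the arm holds its last target. There are 200 camera calls.

TASK

The clear chip guard has been slid away from its hinge bracket: first slide it along its rail, gently, until it stops with its knuckle in line between the two ears of the bracket. Then take the hinge pin out of its stand and push it down through the ears and the knuckle, against the stiff brake plug at the bottom, until its collar sits fully home on the upper ear, and let go. The bracket is bolted through slotted holes, so feel for the hole; never force pin or guard (stay below about 2 kg of push), and leave the things lying around where they are.

Things in the scene. Friction and masses are not known exactly. Their poses are not given: they have to be found in the camera images.
- hinge: Flat aluminium rail 250 x 70 x 12 mm, fixed on the bench (y -195 to +55 mm); origin on the bench under the mean hinge axis, z up, y along the rail. An aluminium bracket stands on it: two flat ears, 28 mm wide (x), y -20 to +14 mm, one over the other, joined by a column (y +14 to +36 mm, top at 70 mm). In each ear a vertical 11.5 mm hole on one axis, the hinge axis, at y = 0.
- upper_ear (a point): Mean place of the upper ear's hole, at its top face, 70 mm above the bench (ear 14 mm thick). The bracket is bolted through slotted holes: the true hinge axis stands firm, but anywhere up to 9 mm to either side of this point along the rail's x, other each time and not measured. Both ears and the guard's knuckle are shifted alike. Axes as the rail's.
- lower_ear (a point): Mean place of the lower ear's hole, at its top face, 34 mm above the bench (ear 14 mm thick); shifted along x like the upper one. A white nylon brake plug, 9 mm across, sits in it, its top 28 mm above the bench: the pin must drive it down ahead of itself over the last 12 mm, which takes about 10 N all the way; plug and pin stay where they are left. The collar then stops hard on the upper ear.
- leaf (a joint): Slide of the clear chip guard along the rail, in m: 0 = at its stop, knuckle in line with the ears; grows towards the rail's -y; 0.03 to 0.055 at the start. Slides stiffly (about 3 N), stays where left. Its knuckle, 26 x 26 mm with an 11.5 mm hole, 36 to 54 mm above the bench, passes between the ears; a thin clear framed panel leads from it to the end plate.
- rail_end (a point): Middle of the rail's -y end, on its top face, 195 mm from the mean hinge axis. The guard's end plate stands between here and the ears: upright aluminium, 44 mm wide (x, centred on the true axis), 8 mm thick, 14 to 68 mm above the bench, its outer face at rail y = -118 mm minus the slide's value. Push on that face towards the ears (+y).
- pin: Hinge pin, upright in its stand, about 70 g. Steel shank 10 mm across, 54 mm long, its lowest 6 mm tapering to a flat 7.4 mm tip; above it a collar 22 mm across, 4 mm high; then a round black head 18 mm across, 36 mm high, to grip. Origin at the tip, z up: collar's underside at 54 mm, head 58 to 94 mm. Home: collar's underside on the upper ear, tip 16 mm above the bench.
- stand: Light wooden block 56 x 56 x 60 mm fixed on the bench; a 13 mm hole through its middle holds the pin, whose collar rests on its top. Origin under its centre, z up.
- pendant: Hand-held machine controller, black, 80 x 150 x 34 mm with a 64 mm aluminium handwheel on top (70 mm high in all), loose on the bench; leave alone. Origin under its centre.
- tin: Small open black tin, 48 mm in diameter, 30 mm high, loose; leave alone. Origin under its centre.
- reel: White plastic reel with two flanges, 68 mm in diameter, 36 mm high, standing on a flange, loose; leave alone. Origin under its centre.

How it is judged:
By the outcome, as a careful person would: the job done as asked, in the order asked, and still so for the second after the job is handed in, with the robot touching nothing.
It also fails if it takes over 67 s, if anything falls off the work surface, if the arm or the gripper's body presses on something with over 40 N, if the wrist force passes 120 N, or if a joint passes its speed limit or range.

## Working session

There is one attempt and no reset: what is moved stays moved. The work goes in short steps, Python scripts to look and compute and a tool call to move; the robot and the scene stay as the last step left them, time stands still between calls to the robot, and variables do not carry over. Pictures are saved under pics/ and viewed, about 8 in all and at most 12, crops included, and the job is handed in when it is done.

Besides the shell and the picture viewer there is one more tool, called after "Call:" as name(argument=value, ...) on one line, values as JSON. send_rows: Moves the arm, as the interface text tells. Its arguments: {"type":"object","properties":{"xyz":{"type":"array"},"turn":{"type":"array"},"claw":{"type":"array"},"grip_force":{"type":"number"}},"required":["xyz","turn","claw"]}

```bash
mkdir -p pics; ls
cat > h.py <<'E'
import numpy as np, cv2
from scipy.spatial.transform import Rotation as R
from bench import get_state,get_image,get_calibration
def view(name,st=None):
    c=get_calibration(name)
    if 'view' in c: return c,np.array(c['view'])
    T=np.eye(4);T[:3,:3]=R.from_rotvec(st['eef_rot']).as_matrix();T[:3,3]=st['eef_pos']
    return c,np.linalg.inv(T@np.array(c['tool_from_camera']))
def proj(c,V,P):
    p=V[:3,:3]@np.array(P,float)+V[:3,3]; s=p[:2]/p[2]; s=s*(1+c['k1']*(s@s))
    return np.array([c['fx']*s[0]+c['cx'],c['fy']*s[1]+c['cy']])
def ray(c,V,uv):
    d=np.array([(uv[0]-c['cx'])/c['fx'],(uv[1]-c['cy'])/c['fy']]); s=d.copy()
    for _ in range(20): s=d/(1+c['k1']*(s@s))
    Rt=V[:3,:3].T; return -Rt@V[:3,3], Rt@np.array([s[0],s[1],1])
def atz(c,V,uv,z):
    o,d=ray(c,V,uv); return o+d*(z-o[2])/d[2]
E
python3 - <<'E'
from h import *
s=get_state();print({k:np.round(v,3) for k,v in s.items()})
for n in ('scene','side','wrist'): cv2.imwrite(f'pics/{n}0.png',get_image(n))
for n in ('scene','side'):
    c=get_calibration(n);V=np.array(c['view']);print(n,-V[:3,:3].T@V[:3,3],V[2,:3],c['fx'],c['k1'])
print(get_calibration('wrist'))
E
```

```text
pics
{'t': np.float64(0.0), 'joints': array([ 1.165,  0.494,  1.346, -0.   ,  1.303, -0.095]), 'qd': array([ 0.   ,  0.001, -0.   , -0.001, -0.002, -0.001]), 'effort': array([-3.0000e-03, -8.8214e+01, -3.8388e+01, -0.0000e+00,  1.0000e-02,
        0.0000e+00]), 'eef_pos': array([190.4  , 594.907, 238.688]), 'eef_rot': array([-4.850e-01, -3.104e+00,  2.000e-03]), 'force': array([-0.283,  1.079, -0.296]), 'moment': array([-0.006, -0.039, -0.016]), 'grip_width': np.float64(1.0)}
scene [ 933.39432675 -658.06782508  655.74956609] [-0.37703073  0.70084947 -0.6055228 ] 418.25114863073253 -0.010571100871728849
side [511.42550685 735.90359589 856.15338062] [ 0.05282928 -0.67184325 -0.73880696] 514.3592265799248 0.05550894557426516
{'fx': 290.3144239604594, 'fy': 290.3144239604594, 'cx': 321.7813432777502, 'cy': 199.21924527470736, 'k1': -0.02872393805147468, 'tool_from_camera': array([[-1.52026291e-03, -9.46594911e-01, -3.22421716e-01,
         8.22872611e+01],
       [ 9.99998842e-01, -1.41783120e-03, -5.52535210e-04,
        -7.62978177e-01],
       [ 6.58874488e-05, -3.22422183e-01,  9.46595971e-01,
        -1.35800557e+02],
       [ 0.00000000e+00,  0.00000000e+00,  0.00000000e+00,
         1.00000000e+00]])}
```

View pics/scene0.png

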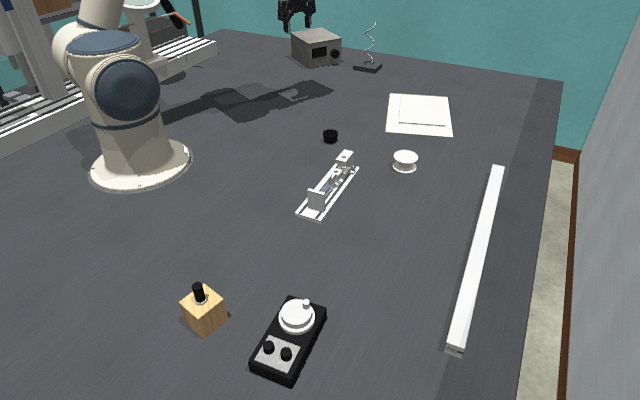

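View pics/side0.png

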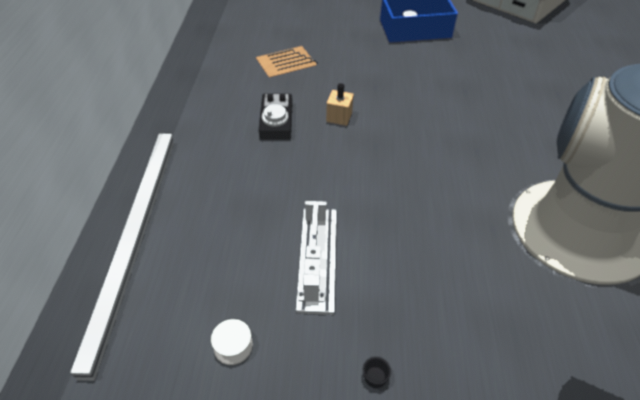

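The scene view shows the stand with the pin head at about (199,290), the rail from (310,215) to (345,155), the pendant at (290,340), the reel at (405,160) and the tin at (330,136). The side view shows the rail from (316,311) to (320,208) and the stand at (340,105). I'll enlarge these areas to get exact pixels.

Run:
```python
from h import *
a=cv2.imread('pics/side0.png')[195:320,285:350]; b=cv2.imread('pics/scene0.png')[143:228,285:370]
d=cv2.imread('pics/scene0.png')[275:345,170:240]
f=lambda i,k:cv2.resize(i,None,fx=k,fy=k,interpolation=cv2.INTER_CUBIC)
o=np.zeros((600,790,3),np.uint8)
A=f(a,4.7);o[:A.shape[0],:A.shape[1]]=A
B=f(b,4);o[:340,320:660]=B
D=f(d,3.5);o[345:590,320:565]=D
cv2.imwrite('pics/z1.png',o)
```

```text
(no output)
```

View pics/z1.png

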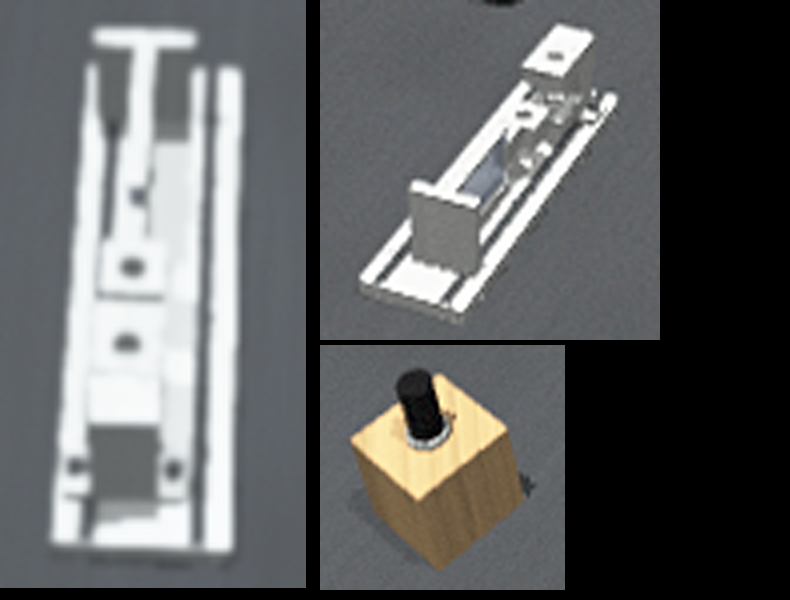

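Run:
```python
from h import *
cs,Vs=view('side');cc,Vc=view('scene')
S=lambda u,v:(285+(u+.5)/4.7-.5,195+(v+.5)/4.7-.5)
C=lambda u,v:(285+(u-319.5)/4-.5,143+(v+.5)/4-.5)
D=lambda u,v:(170+(u-319.5)/3.5-.5,275+(v-344.5)/3.5-.5)
for n,u,v,z in [('railE+L',52,545,12),('railE+R',232,550,12),('rail-R',241,67,12),('ear hole',127,343,70),('knk',132,267,54),('plateL',93,33,68),('plateR',197,33,68),('earfrontL',95,302,70),('earfrontR',163,300,70),('colL',90,424,70),('colR',158,424,70)]:
    print('side',n,atz(cs,Vs,S(u,v),z).round(1))
for n,u,v,z in [('rail-L',362,280,12),('rail-R',462,312,12),('ear',556,57,70),('knk',525,115,54),('plL',413,186,68),('plR',480,207,68)]:
    print('scene',n,atz(cc,Vc,C(u,v),z).round(1))
for n,u,v,z in [('head',415,379,100),('collar',428,431,62),('c1',437,374,60),('c2',508,433,60),('c3',418,500,60),('c4',351,438,60)]:
    print('scene',n,atz(cc,Vc,D(u,v),z).round(1))
```

```text
side railE+L [576.9 250.9  12. ]
side railE+R [506.2 247.5  12. ]
side rail-R [514.   -4.4  12. ]
side ear hole [551.9 193.4  70. ]
side knk [553.5 144.8  54. ]
side plateL [579.4  30.   68. ]
side plateR [534.   26.4  68. ]
side earfrontL [566.  174.9  70. ]
side earfrontR [539.2 171.8  70. ]
side colL [563.  231.5  70. ]
side colR [537.2 229.5  70. ]
scene rail-L [516.6  -3.1  12. ]
scene rail-R [583.8  -1.9  12. ]
scene ear [552.6 192.2  70. ]
scene knk [553.8 143.7  54. ]
scene plL [536.1  28.4  68. ]
scene plR [580.6  28.   68. ]
scene head [ 519.6 -335.8  100. ]
scene collar [ 520.  -337.2   62. ]
scene c1 [ 498.  -304.6   60. ]
scene c2 [ 555.7 -318.4   60. ]
scene c3 [ 542.  -370.9   60. ]
scene c4 [ 486.7 -357.5   60. ]
```

```bash
cat >> h.py <<'E'
YAW=0.032
def Rt(yaw=YAW):
    return np.array([[-np.sin(yaw),np.cos(yaw),0],[np.cos(yaw),np.sin(yaw),0],[0,0,-1]]).T
def plan(p,n,yaw=YAW):
    "rows (m, rad) from the present pose to p with the rail-aligned tool"
    s=get_state();A=R.from_rotvec(s['eef_rot']);p0=np.array(s['eef_pos']);B=R.from_matrix(Rt(yaw))
    w=(A.inv()*B).as_rotvec();d=(np.array(p)-p0)/n
    for i in range(n):
        C=A*R.from_rotvec(w*i/n);print(np.round(C.inv().apply(d)/1000,4).tolist())
    print('turn',np.round(w/n,4).tolist())
E
python3 -c "
from h import *
plan([552,170,240],10)"
```

```text
[-0.0474, -0.0295, -0.0001]
[-0.0506, -0.0234, -0.0001]
[-0.0531, -0.017, -0.0001]
[-0.0548, -0.0104, -0.0001]
[-0.0557, -0.0036, -0.0001]
[-0.0557, 0.0033, -0.0001]
[-0.0549, 0.0101, -0.0001]
[-0.0532, 0.0167, -0.0001]
[-0.0508, 0.0231, -0.0001]
[-0.0476, 0.0292, -0.0001]
turn [-0.0001, 0.0, 0.1229]
```

Call:
send_rows(xyz=[[-0.0474, -0.0295, 0], [-0.0506, -0.0234, 0], [-0.0531, -0.017, 0], [-0.0548, -0.0104, 0], [-0.0557, -0.0036, 0]], turn=[[0, 0, 0.123], [0, 0, 0.123], [0, 0, 0.123], [0, 0, 0.123], [0, 0, 0.123]], claw=[255, 255, 255, 255, 255], grip_force=30)

```text
t: 0.78
eef_pos: [372.1, 381.2, 239.2]
eef_rot: [1.407, 2.809, -0.0]
force: [1.1, 0.7, -0.1]
grip_width: 0.003
```

Call:
send_rows(xyz=[[-0.0557, 0.0033, 0], [-0.0549, 0.0101, 0], [-0.0532, 0.0167, 0], [-0.0508, 0.0231, 0], [-0.0476, 0.0292, 0]], turn=[[0, 0, 0.123], [0, 0, 0.123], [0, 0, 0.123], [0, 0, 0.123], [0, 0, 0.123]], claw=[255, 255, 255, 255, 255])

```text
t: 1.4
eef_pos: [552.8, 168.5, 239.2]
eef_rot: [-2.191, -2.251, 0.0]
force: [0.3, 0.4, -0.2]
grip_width: -0.002
```

Call:
send_rows(xyz=[[0, 0, 0], [0, 0, 0]], turn=[[0, 0, 0], [0, 0, 0]], claw=[255, 255])

```text
t: 1.65
eef_pos: [551.5, 170.2, 239.0]
eef_rot: [-2.186, -2.255, 0.001]
force: [-0.2, 0.5, 0.0]
grip_width: -0.001
```

Run:
```python
from h import *
s=get_state();print(s['t'],s['eef_pos'],R.from_rotvec(s['eef_rot']).as_matrix().round(3).tolist(),s['force'],s['grip_width'])
im=get_image('wrist');cv2.imwrite('pics/w1.png',im)
np.save('s1.npy',np.r_[s['eef_pos'],s['eef_rot']])
```

```text
1.65 [551.54617763 170.16642976 238.99044834] [[-0.031, 1.0, -0.001], [1.0, 0.031, 0.0], [0.0, -0.001, -1.0]] [-0.21153573  0.54521265  0.01702454] -0.0007022014126371694
```

View pics/w1.png

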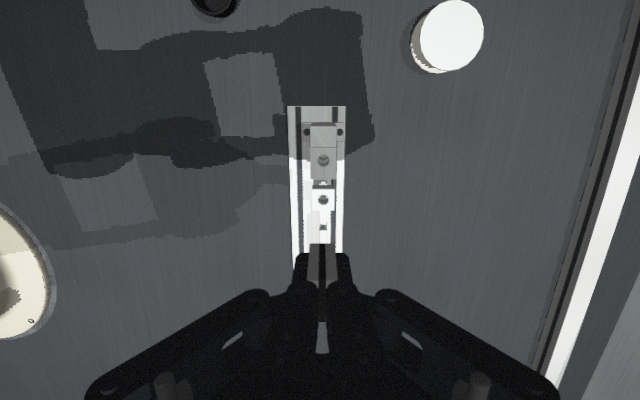

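The wrist view shows the ear hole at about (323,160), the knuckle hole at (323,199) and the rail's far end at (288..345,106). The closed fingers point at the rail.

Run:
```python
from h import *
a=np.load('s1.npy');c,V=view('wrist',dict(eef_pos=a[:3],eef_rot=a[3:]))
for n,u,v,z in [('ear',323,160.5,70),('knk',323,199.5,54),('railL',288,106,12),('railR',345.5,106,12),('columnL',310,124,70),('columnR',337,124,70)]:
    print(n,atz(c,V,(u,v),z).round(1))
plan([557,-15,239],4); plan([557,-20,40],4)
```

```text
ear [552.5 191.9  70. ]
knk [554.1 142.8  54. ]
railL [509.3 245.1  12. ]
railR [577.9 247.1  12. ]
columnL [538.  229.2  70. ]
columnR [565.6 230.1  70. ]
[-0.0464, -0.0001, 0.0]
[-0.0464, -0.0001, 0.0]
[-0.0464, -0.0, 0.0]
[-0.0464, -0.0, 0.0]
turn [-0.0002, -0.0, 0.0]
[-0.0477, -0.0001, 0.0498]
[-0.0477, -0.0001, 0.0498]
[-0.0477, -0.0001, 0.0498]
[-0.0477, -0.0001, 0.0498]
turn [-0.0002, -0.0, 0.0]
```

Call:
send_rows(xyz=[[-0.0477, 0, 0], [-0.0477, 0, 0], [-0.0477, 0, 0], [-0.0477, 0, 0], [0, 0, 0.05]], turn=[[0, 0, 0], [0, 0, 0], [0, 0, 0], [0, 0, 0], [0, 0, 0]], claw=[255, 255, 255, 255, 255])

```text
t: 2.33
eef_pos: [559.9, -22.4, 191.6]
eef_rot: [2.183, 2.25, 0.006]
force: [0.2, 0.2, -0.8]
grip_width: 0.001
```

Call:
send_rows(xyz=[[0, 0, 0.05], [0, 0, 0.05], [0, 0, 0.04], [0, 0, 0.008], [0, 0, 0]], turn=[[0, 0, 0], [0, 0, 0], [0, 0, 0], [0, 0, 0], [0, 0, 0]], claw=[255, 255, 255, 255, 255])

```text
t: 2.95
eef_pos: [558.0, -19.9, 41.9]
eef_rot: [2.185, 2.257, 0.0]
force: [0.6, -1.1, 0.5]
grip_width: -0.0
```

Call:
send_rows(xyz=[[0.01, 0, 0], [0.008, 0, 0], [0.006, 0, 0], [0.004, 0, 0], [0.003, 0, 0]], turn=[[0, 0, 0], [0, 0, 0], [0, 0, 0], [0, 0, 0], [0, 0, 0]], claw=[255, 255, 255, 255, 255])

```text
t: 3.58
eef_pos: [556.9, 10.7, 41.3]
eef_rot: [2.187, 2.256, 0.0]
force: [0.9, 0.2, -0.3]
grip_width: 0.004
```

Call:
send_rows(xyz=[[0.003, 0, 0], [0.003, 0, 0], [0.003, 0, 0], [0.003, 0, 0], [0.003, 0, 0]], turn=[[0, 0, 0], [0, 0, 0], [0, 0, 0], [0, 0, 0], [0, 0, 0]], claw=[255, 255, 255, 255, 255])

```text
t: 4.2
eef_pos: [556.4, 25.5, 41.3]
eef_rot: [2.187, 2.255, -0.0]
force: [-0.6, -3.0, -0.3]
grip_width: -0.004
```

Call:
send_rows(xyz=[[0.003, 0, 0], [0.003, 0, 0], [0.003, 0, 0], [0.003, 0, 0], [0.003, 0, 0]], turn=[[0, 0, 0], [0, 0, 0], [0, 0, 0], [0, 0, 0], [0, 0, 0]], claw=[255, 255, 255, 255, 255])

```text
t: 4.82
eef_pos: [556.0, 40.6, 41.3]
eef_rot: [2.187, 2.256, 0.0]
force: [0.7, -3.3, -0.6]
grip_width: -0.003
```

Contact shows the expected sliding force of about 3 N. The stop should come near TCP y≈63–66.

Call:
send_rows(xyz=[[0.003, 0, 0], [0.003, 0, 0], [0.003, 0, 0], [0.003, 0, 0], [0.002, 0, 0]], turn=[[0, 0, 0], [0, 0, 0], [0, 0, 0], [0, 0, 0], [0, 0, 0]], claw=[255, 255, 255, 255, 255])

```text
t: 5.45
eef_pos: [555.5, 54.6, 41.3]
eef_rot: [2.187, 2.256, 0.0]
force: [0.7, -3.7, -0.4]
grip_width: 0.004
```

Call:
send_rows(xyz=[[0.001, 0, 0], [0.001, 0, 0], [0.001, 0, 0]], turn=[[0, 0, 0], [0, 0, 0], [0, 0, 0]], claw=[255, 255, 255])

```text
t: 5.82
eef_pos: [555.5, 57.4, 41.3]
eef_rot: [2.187, 2.255, 0.0]
force: [1.0, -3.3, -0.8]
grip_width: 0.001
```

Call:
send_rows(xyz=[[0.001, 0, 0], [0.001, 0, 0], [0.001, 0, 0], [0.001, 0, 0]], turn=[[0, 0, 0], [0, 0, 0], [0, 0, 0], [0, 0, 0]], claw=[255, 255, 255, 255])

```text
t: 6.32
eef_pos: [555.3, 61.5, 41.3]
eef_rot: [2.187, 2.256, 0.0]
force: [0.8, -2.9, -1.0]
grip_width: 0.0
```

Call:
send_rows(xyz=[[0.001, 0, 0], [0.001, 0, 0]], turn=[[0, 0, 0], [0, 0, 0]], claw=[255, 255])

```text
t: 6.58
eef_pos: [555.2, 63.5, 41.3]
eef_rot: [2.187, 2.256, 0.0]
force: [1.2, -3.5, -1.0]
grip_width: 0.003
```

Call:
send_rows(xyz=[[0.0005, 0, 0], [0.0005, 0, 0]], turn=[[0, 0, 0], [0, 0, 0]], claw=[255, 255])

```text
t: 6.82
eef_pos: [555.3, 64.3, 41.3]
eef_rot: [2.186, 2.256, -0.0]
force: [1.5, -8.3, 0.9]
grip_width: 0.001
```

Call:
send_rows(xyz=[[0.0004, 0, 0]], turn=[[0, 0, 0]], claw=[255])

```text
t: 6.95
eef_pos: [555.2, 64.3, 41.3]
eef_rot: [2.186, 2.255, -0.001]
force: [1.0, -12.5, 0.4]
grip_width: -0.002
```

The guard is at its stop: TCP y held at 64.3 while the force rose to 12.5 N. I'll retreat, lift and go to the pin.

Call:
send_rows(xyz=[[-0.005, 0, 0], [-0.04, 0, 0], [-0.03, 0, -0.045], [-0.03, 0, -0.05], [0, 0, -0.055]], turn=[[0, 0, 0], [0, 0, 0], [0, 0, 0], [0, 0, 0], [0, 0, 0]], claw=[255, 255, 255, 200, 150])

```text
t: 7.58
eef_pos: [558.0, -41.9, 192.6]
eef_rot: [-2.189, -2.253, 0.001]
force: [-0.9, 0.4, 0.1]
grip_width: 0.41
```

Run:
```python
from h import *
s=get_state();print(s['t'],s['eef_pos'],s['force'])
cs,Vs=view('side');cc,Vc=view('scene')
print('pendant',atz(cs,Vs,(275,117),50),atz(cc,Vc,(290,340),40), 'wheel',atz(cs,Vs,(275,115),65),atz(cc,Vc,(297,316),65))
print('wheel edge',atz(cs,Vs,(290,115),60))
plan([520,-345,200],6)
```

```text
7.575 [557.95423715 -41.91194495 192.55854443] [-0.94813036  0.40802452  0.05297473]
pendant [ 677.82189468 -260.78211061   50.        ] [ 694.69825678 -322.88309889   40.        ] wheel [ 675.67954617 -249.86588048   65.        ] [ 691.31581536 -291.47761664   65.        ]
wheel edge [ 640.06695196 -259.06060553   60.        ]
[-0.0503, -0.0078, -0.0012]
[-0.0503, -0.0078, -0.0012]
[-0.0503, -0.0078, -0.0012]
[-0.0503, -0.0079, -0.0012]
[-0.0503, -0.0079, -0.0012]
[-0.0503, -0.0079, -0.0012]
turn [-0.0002, -0.0001, -0.0005]
```

Call:
send_rows(xyz=[[-0.05, -0.008, 0], [-0.05, -0.008, 0], [-0.05, -0.008, 0], [-0.05, -0.008, 0], [-0.05, -0.008, 0]], turn=[[0, 0, 0], [0, 0, 0], [0, 0, 0], [0, 0, 0], [0, 0, 0]], claw=[100, 100, 100, 100, 100])

```text
t: 8.2
eef_pos: [525.6, -292.7, 191.2]
eef_rot: [-2.186, -2.255, -0.001]
force: [1.2, 0.2, -0.8]
grip_width: 0.61
```

Call:
send_rows(xyz=[[-0.05, -0.008, 0], [0, 0, 0], [0, 0, 0]], turn=[[0, 0, 0], [0, 0, 0], [0, 0, 0]], claw=[100, 100, 100])

```text
t: 8.57
eef_pos: [519.5, -341.1, 191.0]
eef_rot: [-2.187, -2.254, -0.001]
force: [-0.1, -0.2, 0.3]
grip_width: 0.608
```

Run:
```python
from h import *
s=get_state();print(s['t'],s['eef_pos'],s['force'],s['grip_width'])
im=get_image('wrist');cv2.imwrite('pics/w2.png',im)
np.save('s2.npy',np.r_[s['eef_pos'],s['eef_rot']])
c,V=view('wrist',s)
for P in ([520,-337,100],[520,-337,60]): print(proj(c,V,P))
```

```text
8.575 [ 519.47922107 -341.07097704  191.02801124] [-0.06353251 -0.20084572  0.31812482] 0.607827388585286
[322.25888351 200.16479944]
[322.13607151 186.6381753 ]
```

View pics/w2.png

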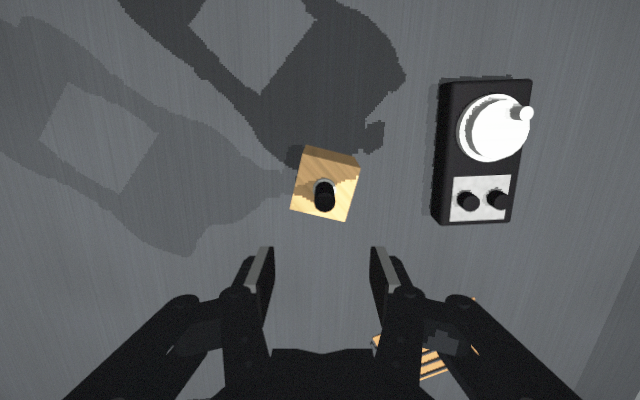

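The wrist view shows the pin head top at (325,201) and the collar at (324,185), so the pin is at about (522, -337.5). The jaws are centred at about column 322. The pendant is well clear.

Call:
send_rows(xyz=[[0.0035, 0.0026, 0.02], [0, 0, 0.03], [0, 0, 0.03], [0, 0, 0.025], [0, 0, 0.011]], turn=[[0, 0, 0], [0, 0, 0], [0, 0, 0], [0, 0, 0], [0, 0, 0]], claw=[100, 100, 100, 100, 100])

```text
t: 9.25
eef_pos: [522.1, -336.4, 74.2]
eef_rot: [-2.184, -2.256, 0.0]
force: [-0.3, 0.4, -0.1]
grip_width: 0.611
```

Call:
send_rows(xyz=[[0, 0, 0], [0, 0, 0], [0, 0, 0], [0, 0, 0], [0, 0, 0]], turn=[[0, 0, 0], [0, 0, 0], [0, 0, 0], [0, 0, 0], [0, 0, 0]], claw=[130, 160, 190, 220, 255], grip_force=60)

```text
t: 9.88
eef_pos: [522.6, -338.2, 76.3]
eef_rot: [2.186, 2.255, 0.0]
force: [-0.6, 1.0, 7.0]
grip_width: 0.187
```

Call:
send_rows(xyz=[[0, 0, 0], [0, 0, 0], [0, 0, 0]], turn=[[0, 0, 0], [0, 0, 0], [0, 0, 0]], claw=[255, 255, 255], grip_force=80)

```text
t: 10.25
eef_pos: [522.6, -338.2, 76.3]
eef_rot: [2.186, 2.254, 0.0]
force: [-0.9, 1.6, 8.4]
grip_width: 0.19
```

Call:
send_rows(xyz=[[0, 0, -0.005], [0, 0, -0.015], [0, 0, -0.03], [0, 0, -0.035], [0, 0, -0.035]], turn=[[0, 0, 0], [0, 0, 0], [0, 0, 0], [0, 0, 0], [0, 0, 0]], claw=[255, 255, 255, 255, 255])

```text
t: 10.88
eef_pos: [522.2, -337.9, 197.5]
eef_rot: [2.186, 2.255, 0.0]
force: [0.3, -0.3, -0.9]
grip_width: 0.185
```

Run:
```python
from h import *
s=get_state();print(s['t'],s['eef_pos'],s['force'],s['grip_width'])
im=get_image('side');c,V=view('side')
for P in (np.r_[s['eef_pos']],np.r_[s['eef_pos']]-[0,0,69]): print(proj(c,V,P))
u,v=proj(c,V,np.r_[s['eef_pos']]-[0,0,40]).astype(int)
a=im[max(0,v-55):v+55,u-55:u+55]
w=get_image('wrist')
b=w[100:400,170:470]
o=np.zeros((400,800,3),np.uint8);A=cv2.resize(a,(400,int(400*a.shape[0]/110)),interpolation=cv2.INTER_CUBIC);o[:A.shape[0],:400]=A
o[:, 400:]=cv2.resize(b,(400,400));cv2.imwrite('pics/g.png',o);print(u-55,max(0,v-55))
plan([553.5,160,190],9)
```

```text
10.875 [ 522.19814081 -337.89521266  197.46302654] [ 0.32042287 -0.29971494 -0.90842294] 0.1848039793513687
[341.91967444  49.44930048]
[340.59442158  74.72016347]
286 9
[0.0553, 0.005, 0.0009]
[0.0553, 0.005, 0.0009]
[0.0553, 0.005, 0.001]
[0.0553, 0.005, 0.001]
[0.0553, 0.005, 0.001]
[0.0553, 0.005, 0.001]
[0.0553, 0.0051, 0.0011]
[0.0553, 0.0051, 0.0011]
[0.0553, 0.0051, 0.0011]
turn [0.0006, 0.0005, -0.0001]
```

View pics/g.png

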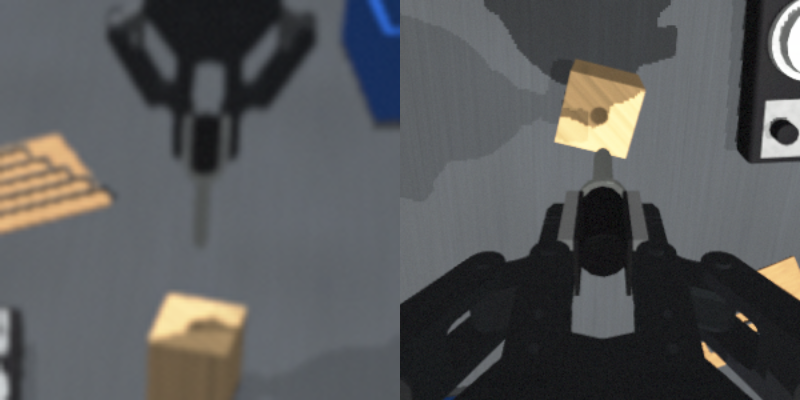

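The pin is held upright. Its tip is at about (341,76) in the side view (predicted 340.6,74.7) and (321,214) in the wrist view.

Run:
```python
from h import *
s=get_state();c,V=view('wrist',s);p=np.array(s['eef_pos'])
q=atz(c,V,(320.75,215.5),p[2]-70);print('tip end centre',q,'rel tool',R.from_rotvec(s['eef_rot']).inv().apply(q-p))
```

```text
tip end centre [ 523.65551738 -340.64333173  130.20680955] rel tool [-1.19926658 -0.5422056  70.00425543]
```

Call:
send_rows(xyz=[[0.055, 0.005, 0], [0.055, 0.005, 0], [0.055, 0.005, 0], [0.055, 0.005, 0], [0.055, 0.005, 0]], turn=[[0, 0, 0], [0, 0, 0], [0, 0, 0], [0, 0, 0], [0, 0, 0]], claw=[255, 255, 255, 255, 255])

```text
t: 11.6
eef_pos: [538.5, -60.6, 195.6]
eef_rot: [2.187, 2.255, 0.0]
force: [-0.0, 0.9, -0.1]
grip_width: 0.191
```

Call:
send_rows(xyz=[[0.055, 0.005, 0], [0.055, 0.005, 0], [0.055, 0.005, 0], [0.055, 0.005, 0], [0.02, 0, 0.02]], turn=[[0, 0, 0], [0, 0, 0], [0, 0, 0], [0, 0, 0], [0, 0, 0]], claw=[255, 255, 255, 255, 255])

```text
t: 12.22
eef_pos: [551.9, 181.3, 176.3]
eef_rot: [2.183, 2.257, 0.004]
force: [0.6, -0.2, -0.7]
grip_width: 0.189
```

Call:
send_rows(xyz=[[0, 0, 0.01], [0, 0, 0], [0, 0, 0]], turn=[[0, 0, 0], [0, 0, 0], [0, 0, 0]], claw=[255, 255, 255])

```text
t: 12.6
eef_pos: [551.6, 177.2, 165.8]
eef_rot: [2.188, 2.254, 0.0]
force: [0.4, 0.4, -0.4]
grip_width: 0.189
```

Run:
```python
from h import *
s=get_state();print(s['t'],s['eef_pos'],s['force'],s['grip_width'])
w=get_image('wrist');cv2.imwrite('pics/w3.png',w);np.save('s3.npy',np.r_[s['eef_pos'],s['eef_rot']])
c,V=view('wrist',s);print(proj(c,V,[552.4,192.3,70]))
a=w[90:290,220:420];cv2.imwrite('pics/w3z.png',cv2.resize(a,(600,600),interpolation=cv2.INTER_CUBIC))
```

```text
12.6 [551.58855886 177.22468034 165.80866017] [ 0.39153507  0.35412288 -0.43696079] 0.18933742594274147
[322.87240911 185.650212  ]
```

View pics/w3z.png

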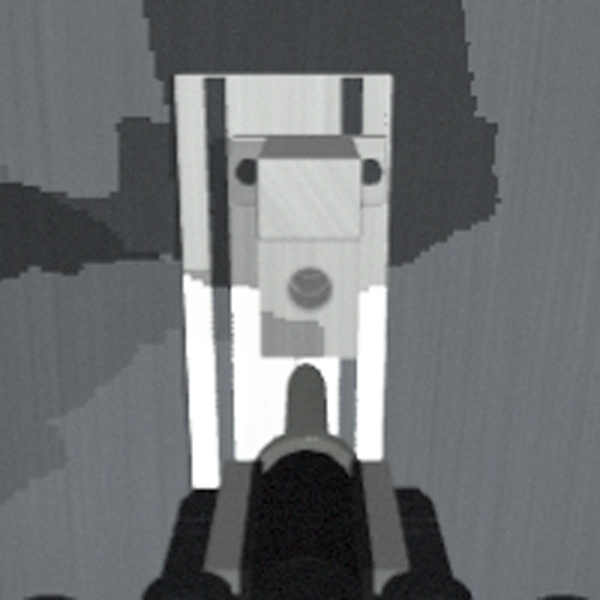

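Run:
```python
from h import *
a=np.load('s3.npy');s=dict(eef_pos=a[:3],eef_rot=a[3:]);c,V=view('wrist',s);p=a[:3];Q=R.from_rotvec(a[3:])
q=atz(c,V,(321.8,211.7),p[2]-70);r=Q.inv().apply(q-p);r[0]-=3.7;print('tip rel tool',r)
h=atz(c,V,(323,185.7),70);print('hole',h,'rel tool',Q.inv().apply(h-p)); print('delta tool',Q.inv().apply(h-p)-r)
```

```text
tip rel tool [-1.78507839  0.26143207 69.99995169]
hole [552.50705075 192.26001112  70.        ] rel tool [15.00989849  1.32325592 95.80791253]
delta tool [16.79497688  1.06182385 25.80796084]
```

The hole shows at wrist (323,185.7) and the pin tip at (321.8,212), so I'll shift by about (+16, +1) mm and descend to just above the ear.

Call:
send_rows(xyz=[[0.01, 0.001, 0.0], [0.006, 0, 0.01], [0, 0, 0.01], [0, 0, 0.002], [0, 0, 0]], turn=[[0, 0, 0], [0, 0, 0], [0, 0, 0], [0, 0, 0], [0, 0, 0]], claw=[255, 255, 255, 255, 255])

```text
t: 13.28
eef_pos: [551.6, 194.1, 142.9]
eef_rot: [-2.187, -2.255, 0.001]
force: [1.2, 0.4, -0.0]
grip_width: 0.184
```

Run:
```python
from h import *
s=get_state();print(s['t'],s['eef_pos'],s['force'],s['grip_width'])
w=get_image('wrist');np.save('s4.npy',np.r_[s['eef_pos'],s['eef_rot']])
c,V=view('wrist',s);print(proj(c,V,[552.5,192.3,70]))
a=w[150:270,260:380];cv2.imwrite('pics/w4z.png',cv2.resize(a,(600,600),interpolation=cv2.INTER_CUBIC))
```

```text
13.275 [551.62976215 194.08259059 142.93976676] [ 1.15499214  0.41597127 -0.0179969 ] 0.18442928284637136
[322.58246444 214.79579424]
```

View pics/w4z.png

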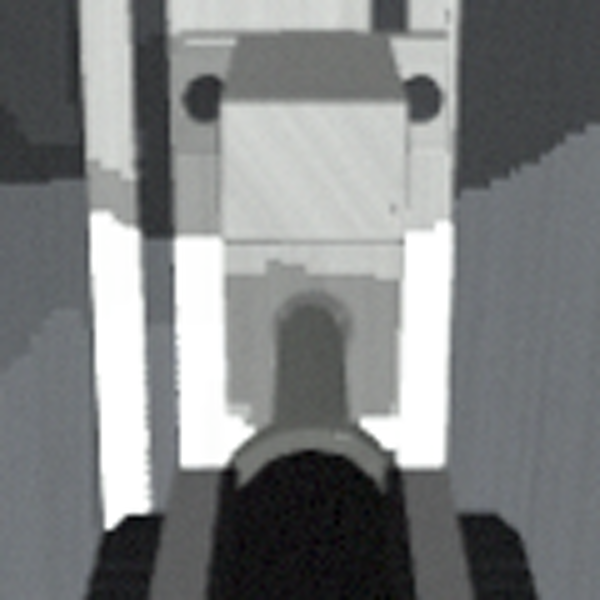

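The close view shows the tip over the hole. The hole arc is centred at about crop x 313 and the tip at about 311, with the tip slightly towards +y. I'll nudge it and feel downward.

Call:
send_rows(xyz=[[-0.0007, 0.0003, 0.001], [0, 0, 0.0015], [0, 0, 0.001], [0, 0, 0.001]], turn=[[0, 0, 0], [0, 0, 0], [0, 0, 0], [0, 0, 0]], claw=[255, 255, 255, 255])

```text
t: 13.82
eef_pos: [552.1, 193.5, 138.7]
eef_rot: [2.187, 2.256, -0.0]
force: [-0.0, 0.5, -1.0]
grip_width: 0.186
```

Call:
send_rows(xyz=[[0, 0, 0.001], [0, 0, 0.001]], turn=[[0, 0, 0], [0, 0, 0]], claw=[255, 255])

```text
t: 14.08
eef_pos: [552.1, 193.6, 136.7]
eef_rot: [-2.187, -2.256, 0.0]
force: [-0.3, 0.3, -0.9]
grip_width: 0.185
```

Call:
send_rows(xyz=[[0, 0, 0.001], [0, 0, 0.001]], turn=[[0, 0, 0], [0, 0, 0]], claw=[255, 255])

```text
t: 14.32
eef_pos: [552.1, 193.6, 134.7]
eef_rot: [2.187, 2.256, -0.0]
force: [-0.2, 0.8, -0.2]
grip_width: 0.184
```

The tip is inside the hole with no force. Continuing down.

Call:
send_rows(xyz=[[0, 0, 0.001], [0, 0, 0.001], [0, 0, 0.001]], turn=[[0, 0, 0], [0, 0, 0], [0, 0, 0]], claw=[255, 255, 255])

```text
t: 14.7
eef_pos: [552.1, 193.5, 131.7]
eef_rot: [-2.187, -2.256, 0.0]
force: [0.9, -0.0, -0.3]
grip_width: 0.188
```

Call:
send_rows(xyz=[[0, 0, 0.001], [0, 0, 0.001], [0, 0, 0.001], [0, 0, 0.001]], turn=[[0, 0, 0], [0, 0, 0], [0, 0, 0], [0, 0, 0]], claw=[255, 255, 255, 255])

```text
t: 15.2
eef_pos: [552.1, 193.5, 127.7]
eef_rot: [2.187, 2.256, -0.0]
force: [-0.5, -0.0, -0.3]
grip_width: 0.191
```

Call:
send_rows(xyz=[[0, 0, 0.001], [0, 0, 0.001], [0, 0, 0.001], [0, 0, 0.001], [0, 0, 0.001]], turn=[[0, 0, 0], [0, 0, 0], [0, 0, 0], [0, 0, 0], [0, 0, 0]], claw=[255, 255, 255, 255, 255])

```text
t: 15.82
eef_pos: [552.1, 193.6, 122.7]
eef_rot: [2.187, 2.256, 0.0]
force: [-0.2, -1.9, -0.6]
grip_width: 0.186
```

Call:
send_rows(xyz=[[0, 0, 0.001], [0, 0, 0.001], [0, 0, 0.001], [0, 0, 0.001]], turn=[[0, 0, 0], [0, 0, 0], [0, 0, 0], [0, 0, 0]], claw=[255, 255, 255, 255])

```text
t: 16.32
eef_pos: [552.1, 193.6, 118.7]
eef_rot: [2.187, 2.256, 0.0]
force: [0.3, -1.8, 0.8]
grip_width: 0.186
```

Call:
send_rows(xyz=[[0, 0, 0.002], [0, 0, 0.002], [0, 0, 0.001]], turn=[[0, 0, 0], [0, 0, 0], [0, 0, 0]], claw=[255, 255, 255])

```text
t: 16.7
eef_pos: [552.0, 193.6, 113.6]
eef_rot: [-2.187, -2.256, 0.0]
force: [-1.2, -1.7, 0.3]
grip_width: 0.185
```

Call:
send_rows(xyz=[[-0.0004, 0, 0.001], [0, 0, 0.002], [0, 0, 0.002], [0, 0, 0.002]], turn=[[0, 0, 0], [0, 0, 0], [0, 0, 0], [0, 0, 0]], claw=[255, 255, 255, 255])

```text
t: 17.2
eef_pos: [552.1, 193.2, 106.6]
eef_rot: [-2.187, -2.256, -0.0]
force: [-0.2, 0.4, -1.1]
grip_width: 0.187
```

Call:
send_rows(xyz=[[0, 0, 0.001], [0, 0, 0.001], [0, 0, 0.001], [0, 0, 0.001]], turn=[[0, 0, 0], [0, 0, 0], [0, 0, 0], [0, 0, 0]], claw=[255, 255, 255, 255])

```text
t: 17.7
eef_pos: [552.1, 193.2, 102.7]
eef_rot: [2.187, 2.256, 0.0]
force: [-0.2, -0.2, -0.8]
grip_width: 0.188
```

Call:
send_rows(xyz=[[0, 0, 0.001], [0, 0, 0.001]], turn=[[0, 0, 0], [0, 0, 0]], claw=[255, 255])

```text
t: 17.95
eef_pos: [552.1, 193.2, 100.7]
eef_rot: [2.187, 2.256, 0.0]
force: [0.2, -0.9, -0.0]
grip_width: 0.188
```

Now the plug, expected at TCP z≈98.

Call:
send_rows(xyz=[[0, 0, 0.001], [0, 0, 0.001], [0, 0, 0.001], [0, 0, 0.001]], turn=[[0, 0, 0], [0, 0, 0], [0, 0, 0], [0, 0, 0]], claw=[255, 255, 255, 255], grip_force=100)

```text
t: 18.45
eef_pos: [552.2, 193.2, 97.2]
eef_rot: [2.187, 2.255, 0.001]
force: [-3.1, -0.1, 9.3]
grip_width: 0.185
```

Call:
send_rows(xyz=[[0, 0, 0.001], [0, 0, 0.001]], turn=[[0, 0, 0], [0, 0, 0]], claw=[255, 255])

```text
t: 18.7
eef_pos: [552.3, 193.2, 95.3]
eef_rot: [2.187, 2.255, 0.001]
force: [-3.3, 0.2, 9.8]
grip_width: 0.179
```

Call:
send_rows(xyz=[[0, -0.0002, 0.001], [0, 0, 0.001], [0, 0, 0.001], [0, 0, 0.001]], turn=[[0, 0, 0], [0, 0, 0], [0, 0, 0], [0, 0, 0]], claw=[255, 255, 255, 255])

```text
t: 19.2
eef_pos: [552.2, 193.2, 91.3]
eef_rot: [2.186, 2.255, 0.001]
force: [-0.8, 0.1, 8.5]
grip_width: 0.181
```

Call:
send_rows(xyz=[[0, 0, 0.001], [0, 0, 0.001], [0, 0, 0.001]], turn=[[0, 0, 0], [0, 0, 0], [0, 0, 0]], claw=[255, 255, 255])

```text
t: 19.58
eef_pos: [552.2, 193.2, 88.3]
eef_rot: [2.186, 2.255, 0.001]
force: [-1.5, -0.5, 9.3]
grip_width: 0.181
```

Call:
send_rows(xyz=[[0, 0, 0.0007], [0, 0, 0.0007]], turn=[[0, 0, 0], [0, 0, 0]], claw=[255, 255])

```text
t: 19.82
eef_pos: [552.2, 193.2, 86.9]
eef_rot: [2.186, 2.255, 0.001]
force: [-1.8, 0.3, 9.3]
grip_width: 0.182
```

Call:
send_rows(xyz=[[0, 0, 0.0005]], turn=[[0, 0, 0]], claw=[255])

```text
t: 19.95
eef_pos: [552.2, 193.2, 86.4]
eef_rot: [2.186, 2.255, 0.001]
force: [-1.3, -0.7, 9.4]
grip_width: 0.181
```

Call:
send_rows(xyz=[[0, 0, 0.0003]], turn=[[0, 0, 0]], claw=[255])

```text
t: 20.08
eef_pos: [552.2, 193.2, 86.3]
eef_rot: [2.186, 2.255, 0.001]
force: [-3.3, -1.2, 15.5]
grip_width: 0.18
```

Call:
send_rows(xyz=[[0, 0, 0.0001]], turn=[[0, 0, 0]], claw=[255])

```text
t: 20.2
eef_pos: [552.2, 193.2, 86.3]
eef_rot: [2.186, 2.255, 0.001]
force: [-3.7, -0.7, 15.7]
grip_width: 0.183
```

The collar hit hard at TCP z 86.3, against about 86.2 expected, and the force rose from 9.4 to 15.7 N. Releasing now.

Call:
send_rows(xyz=[[0, 0, 0], [0, 0, 0], [0, 0, 0], [0, 0, 0], [0, 0, 0]], turn=[[0, 0, 0], [0, 0, 0], [0, 0, 0], [0, 0, 0], [0, 0, 0]], claw=[200, 170, 140, 110, 100], grip_force=20)

```text
t: 20.82
eef_pos: [551.9, 193.2, 85.4]
eef_rot: [-2.187, -2.256, 0.0]
force: [-0.2, -0.1, 0.0]
grip_width: 0.609
```

Call:
send_rows(xyz=[[0, 0, -0.005], [0, 0, -0.02], [0, 0, -0.03], [0, 0, -0.03], [-0.015, 0, 0]], turn=[[0, 0, 0], [0, 0, 0], [0, 0, 0], [0, 0, 0], [0, 0, 0]], claw=[100, 100, 100, 100, 100])

```text
t: 21.45
eef_pos: [553.6, 178.7, 172.9]
eef_rot: [2.184, 2.255, 0.006]
force: [-0.6, -0.2, -0.4]
grip_width: 0.606
```

Run:
```python
from h import *
s=get_state();print(s['t'],s['eef_pos'],s['force'],s['grip_width'])
w=get_image('wrist');sc=get_image('scene')
a=cv2.resize(w[120:270,245:395],(400,400),interpolation=cv2.INTER_CUBIC);b=cv2.resize(sc[125:225,285:385],(400,400),interpolation=cv2.INTER_CUBIC)
c,V=view('scene');print('head top/collar pred in crop b',[(proj(c,V,[552.5,192.4,z])-[285,125])*4+[400,0] for z in (110,72)])
c,V=view('wrist',s);print('crop a',[(proj(c,V,[552.5,192.4,z])-[245,120])*400/150 for z in (110,74)])
cv2.imwrite('pics/f.png',np.hstack([a,b]))
```

```text
21.45 [553.59490648 178.74918656 172.94247352] [-0.61255364 -0.24641226 -0.4206836 ] 0.6055757650192951
head top/collar pred in crop b [array([635.91346866,  74.19638017]), array([634.51640091, 124.71647339])]
crop a [array([200.38775901, 213.68951969]), array([200.29392099, 176.78154542])]
```

View pics/f.png

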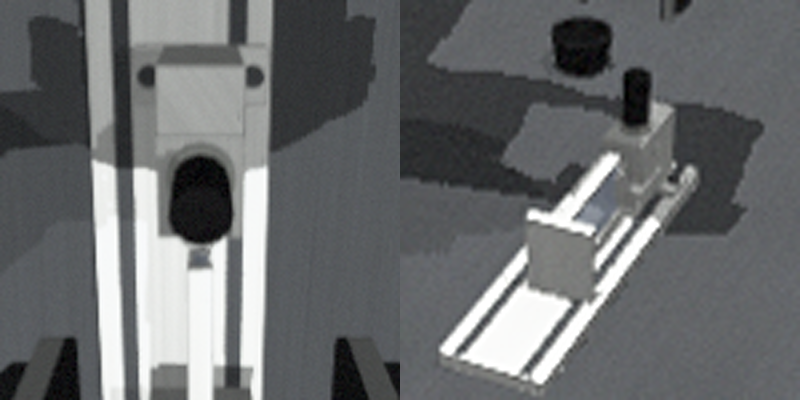

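The final view shows the pin upright with its head top at about crop (637,73), against (636,74) predicted for home. The collar is on the ear and the guard is in place. I'll press gently on the head with closed fingers to check that the release did not lift it.

Call:
send_rows(xyz=[[0.014, 0, 0], [0, 0, 0], [0, 0, 0.02], [0, 0, 0.02], [0, 0, 0.008]], turn=[[0, 0, 0], [0, 0, 0], [0, 0, 0], [0, 0, 0], [0, 0, 0]], claw=[255, 255, 255, 255, 255])

```text
t: 22.18
eef_pos: [551.2, 192.3, 121.1]
eef_rot: [-2.185, -2.255, 0.003]
force: [-0.3, 0.8, 0.4]
grip_width: -0.002
```

Call:
send_rows(xyz=[[0, 0, 0.001], [0, 0, 0.001]], turn=[[0, 0, 0], [0, 0, 0]], claw=[255, 255])

```text
t: 22.42
eef_pos: [552.3, 192.3, 121.0]
eef_rot: [2.186, 2.255, 0.001]
force: [0.4, 0.1, 0.6]
grip_width: 0.0
```

Call:
send_rows(xyz=[[0, 0, 0.001], [0, 0, 0.001]], turn=[[0, 0, 0], [0, 0, 0]], claw=[255, 255])

```text
t: 22.68
eef_pos: [552.1, 192.2, 118.8]
eef_rot: [2.187, 2.255, 0.001]
force: [-0.2, -0.7, 0.7]
grip_width: 0.001
```

Call:
send_rows(xyz=[[0, 0, 0.0007], [0, 0, 0.0003]], turn=[[0, 0, 0], [0, 0, 0]], claw=[255, 255])

```text
t: 22.92
eef_pos: [552.3, 192.2, 118.0]
eef_rot: [2.186, 2.255, 0.001]
force: [-1.3, -0.4, 9.8]
grip_width: -0.0
```

Call:
send_rows(xyz=[[0, 0, 0.0004]], turn=[[0, 0, 0]], claw=[255])

```text
t: 23.05
eef_pos: [552.4, 192.2, 118.0]
eef_rot: [2.186, 2.255, 0.002]
force: [-3.9, -0.5, 16.6]
grip_width: 0.001
```

The pin does not move at 16.6 N, with its head top at 110 mm, so it is home. I'll retreat clear and hand in.

Call:
send_rows(xyz=[[0, 0, -0.01], [0, 0, -0.03], [0, 0, -0.05], [0, 0, -0.02], [0, 0, 0]], turn=[[0, 0, 0], [0, 0, 0], [0, 0, 0], [0, 0, 0], [0, 0, 0]], claw=[255, 255, 255, 255, 255])

```text
t: 23.68
eef_pos: [552.7, 192.4, 229.0]
eef_rot: [2.185, 2.254, 0.005]
force: [-0.7, -0.1, -0.6]
grip_width: -0.002
```

Run:
```python
from h import *
from bench import close_job
s=get_state();print(s['t'],s['eef_pos'],s['force']);print(close_job())
```

```text
23.675 [552.72880526 192.35228271 229.01184999] [-0.69783775 -0.0548477  -0.60170435]
the job is handed in; nothing more can be done
None
```

The guard is at its stop and the hinge pin is fully home. I handed the job in at about 24 s, with the gripper well clear. No verdict was reported.

- **Guard:** I slid it along the rail at about 3 N until it stopped moving, where the force rose to 12.5 N.
- **Pin:** I took it from its stand, found the hole with the wrist camera, and lowered it through both ears and the knuckle with side forces under 2 N. It drove the plug down at about 9–10 N. At the collar's stop the push was 15.7 N.
- **Last checks:**
  - After letting go, the scene camera showed the pin head where it should be at home, to within about 2.5 mm.
  - A gentle press on the head with closed fingers met it at 110 mm above the bench, and it did not move at 16.6 N.
- **Disagreements:** None of the checks failed. Closing the gripper on the pin in its stand pushed the arm up with about 8 N, but the pin stayed straight. My wrist-camera estimate of the pin tip was up to about 2 mm off in y, which the tapered tip absorbed.
- **Loose things:** I did not go near the pendant, tin or reel, but I took no separate final picture of them all.

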